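# Open the dial padlock on the reagent strongbox and hold it up

### The arm

A 6-joint arm with a two-finger parallel gripper is mounted at the origin on a cart in front of the work surface, level with it; the furniture and walls round the work are solid. World frame = base frame: x ahead of the robot, y to its left, z up, the work surface at z = 0. Lengths are in mm, angles in degrees, forces in N, time in s.
With the tool pointing down it reaches from about 275 to 975 mm from the base axis. Payload 8.4 kg.
Tool frame: the origin (TCP) lies at the very end of the fingers, on their centre line; the grasp point (between the pads) lies 19 mm behind it; z points along the fingers, x is the direction in which the jaws open and shut, and the axes are right-handed (so a half turn about z gives the same grasp; the last joint's range is limited). The gripper opens to 92 mm and grips with 3 to 60 N. Pads are 20 mm wide; open, the fingers measure 128 mm over their backs; the gripper's body (75 mm by 189 mm) begins 69 mm behind the grasp point.
Start: joints at [74.347, 20.225, 93.587, -0, 66.188, -0.138], TCP at [167.187, 602.226, 214.583] pointing down, gripper open.
Joint ranges: [-150.9, 150.9], [-52.94, 120.26], [3.33, 152.33], [-74.26, 254.26], [0, 154.13], [-172.89, 172.89]. Speed limits (degrees/s): [127.2, 127.2, 159.86, 180, 180, 180].

### API

Orientations are given as [roll, pitch, yaw] about the fixed x, y, z axes, in that order (R = Rz(yaw) Ry(pitch) Rx(roll)).
In Python, from plant import bot, viewer, models gives the robot as it stands.
- The arm moves only by the tool carry_out, never from a script. Its arguments are lists of equal length, an entry for each row: "translation": the shift along the tool's x, y, z in mm, a list of three; "rot": the turn, a rotation vector about the tool's x, y, z in rad, a list of three; "gripper": the finger opening in mm, from 0 to 91.9. In form: {"translation": [[dx, dy, dz], ...], "rot": [[wx, wy, wz], ...], "gripper": [gripper, ...]}. A call has 1 to 8 rows; each row is the pose to reach, as a shift and turn from the pose commanded when the call began, along the tool's axes at that moment; what a row does not reach only later rows make up. A row lasts 1/12 s, in which the tool goes at most 41.7 mm and 7.16 degrees, less where a joint would pass 70% of its speed; a pose out of reach is approached as far as the arm can. A call with a gripper value outside its range is refused whole. The fingers move at their own pace and stop on an object; "force" is the grip in N (left out, the last holds). Time passes only in rows, so rows that repeat a pose let the fingers close. It gives the time, the measured TCP pose, the force and the opening at its end, in the units of the state.
- bot.get_state(): the state, without advancing time (a new reading comes with each control period).
- viewer.grab_frame(name): name is "side" or "top"; returns a dict with "image" (384x512x3 uint8, blue, green, red), "camera_matrix" (3x3 intrinsics, pixels), "rvec" (rotation vector, rad) and "tvec" (3), from world to camera coordinates, as OpenCV has them. Camera axes: x right, y down, z forward; pixel columns grow to the right and rows downward; lengths in mm; the calibration is good to about 2 mm. A picture is of the moment at which its call begins. There is no depth.
- bot.close_job(): hands the job in, once; it reports no verdict.
Trained networks look in a picture, given as the dict that the camera call returned (one of the last four; its "shot" number tells which), for a name from the list of things; names that differ only in an ending like _2 or _b are one class to them, and where a whole thing is asked for, a point or a joint stands for the part that bears it (a point fixed in the world has none). Each returns a list of dicts, best first, with "confidence" (0 to 1); they miss things now and then, are a little off and sometimes report something else, mostly with a low value. They report only what shows in the picture. A call takes as long as a camera call. They do not tell look-alikes from the thing itself.
- models.recognise(picture, label): "point" ([x, y, z] in mm, in world coordinates, good to about 4 mm: the middle of the surface that is visible of it).
The state is a dict: "clock": time; "joint_pos": joint angles; "joint_vel": joint speeds; "tau": joint torques, N m; "tcp_pos": TCP position; "orientation": TCP orientation; "ft_force": force on the tool from outside, world axes, zero at the start; "torque": the same for the moment, N m; "width": finger opening in mm.
Only numpy, scipy, OpenCV 4.12 (cv2) and the standard library are available. Lean on these libraries where they do the work, as an engineer would, in place of code of your own. Each camera call takes 0.05 s, during which the arm holds its last target. There are 200 camera calls.

### The job

The grey strongbox is locked with a combination padlock that lies dial up on its front deck. Turn the dial until its white pointer line points straight at the shackle, feeling the clicks on the way, and the shackle springs out a little; then pull the padlock against the staple, without wrenching it, until the shackle is fully open, slip it off the staple and lift it. Finish while still holding the padlock in the gripper, dial up and with its shackle open, about 10 cm above the deck over the box, and leave everything else on the bench where it is.

Things in the scene. Friction and masses are not known exactly. Their poses are not given: they have to be found in the camera images.
- strongbox: Grey steel box, fixed to the bench, 290 (x) x 200 (y) mm; origin at the centre of its underside, x from its front to its rear hinges. Flat front deck 85 mm above the origin (x = -145 to -20 mm). The lid behind is 5 mm higher, with a folded wire handle up to 13 mm above deck level at x = 60 to 104 mm. The hasp strap from the lid lies flat round the staple.
- cheeks (a point): Point on the deck midway between two low guard cheeks that keep the padlock from swinging, at [-95, 0, 85] mm in the strongbox frame, axes as the box. The cheeks are 9 mm high, 3 mm thick and 80 mm long (along x, centred here), inner faces at y = +-28 mm; their flat feet reach y = +-43 mm. The padlock can slide along x between them.
- staple (a point): Centre of the opening of the staple, 14 mm above the deck, at [-38, 14, 99] mm in the strongbox frame, axes as the box. A closed arch of 5 mm steel bar in the y-z plane: legs 9.5 mm either side of this point, top 15 mm above it; the opening is 14 mm wide and reaches 10 mm above this point. The toe leg of the shackle runs through it along x.
- padlock: Steel padlock, about 0.35 kg, lying on the deck between the cheeks; body 50 (x) x 52 (y) x 28 mm thick. Origin at the centre of its underside, z up through the dial, x towards the shackle (along the box's x within 2 degrees). The shackle is a U of 8 mm bar, 14 mm above the underside; legs at y = -14 mm (heel, stays in the body) and y = +14 mm (toe, through the staple).
- body_face (a point): Point on the padlock body's front face where the toe leg enters, at [25, 14, 14] mm in the padlock frame. The staple stands 10 to 14 mm in front of it (+x) at the start. To unhook: with the shackle fully open move the padlock forward (+x) until the staple stands in the gap between this face and the toe end, then lift straight up.
- toe_end (a point): End of the shackle's toe leg (moves with the shackle): 8 mm inside the body when closed. With the shackle out by s it stands s - 8 mm in front of the body face, so 14 mm when fully open: the gap that the 5 mm staple passes through.
- shackle_bend (a point): Inner middle of the shackle's half-circle bend (moves with the shackle), 32 mm in front of the body face when closed; the bend's outer end is 8 mm further. Draw the padlock back (-x): the bend meets the staple when that is 28 mm + s in front of the body face (s: shackle slid out), and further pulling, under 6 N, draws the shackle out to its stop.
- dial_grip (a point): Centre of the dial's grip, on the dial axis, at [2, 0, 40] mm in the padlock frame, axes as the padlock. The black dial is a knurled cylinder 34 mm in diameter, from 32 to 48 mm above the padlock's underside, on a flange 41 mm in diameter (28 to 32 mm).
- padlock_dial (a joint): Angle of the dial, rad, growing clockwise seen from above; stops at +-3.05. 0 = the white pointer line on top points along the padlock's +x, at the small diamond mark beside the shackle: only there the lock opens. Clicks at +-0.79, 1.31, 1.83, 2.36, 2.88 (ticks); within 0.3 of 0 the sprung lock draws it to 0. Starts between -2.5 and -0.95. About 0.1 N m turns it.
- padlock_shackle (a joint): How far the shackle has slid out of the body, m. Locked 0 to 0.002; at dial 0 a spring throws it out to about 0.008 by itself; fully open 0.022 (stop). Friction keeps it where it is pulled to.
- timer: Small grey bench timer, 43 x 70 x 18 mm, loose; leave it alone. Origin under its centre.
- vial: Brown vial with a ribbed cap, 30 mm diameter, 70 mm tall, loose; leave it alone. Origin under its centre.
- vial_tall: Brown vial, 30 mm diameter, 85 mm tall, loose; leave it alone. Origin under its centre.
- petri: Clear dish, 59 mm diameter, 16 mm tall, loose; leave it alone. Origin under its centre.
- sample_jar: Small jar with a screw cap, 28 mm diameter, 46 mm tall, standing loose on the right front of the strongbox's lid; leave it alone. Origin under its centre.
There are look-alikes about, which are no part of the job. Several things have the shape of the padlock; the one meant has the colours described above.

How it is judged:
By the outcome, as a careful person would: the job done as asked, in the order asked, and still so for the second after the job is handed in, while the arm keeps its last pose, push and grip.
It also fails if it takes over 54 s, if anything falls off the work surface, if the arm or the gripper's body presses on something with over 40 N, if the wrist force passes 120 N, or if a joint passes its speed limit or range.

## Working session

There is one attempt and no reset: what is moved stays moved. The work goes in short steps, Python scripts to look and compute and a tool call to move; the robot and the scene stay as the last step left them, time stands still between calls to the robot, and variables do not carry over. Pictures are saved under pics/ and viewed, about 8 in all and at most 12, crops included, and the job is handed in when it is done.

Besides the shell and the picture viewer there is one more tool, called after "Call:" as a command line: name --argument value ..., lists and objects as JSON in quotes. carry_out: Moves the arm, as the interface text tells. Its arguments: {"type":"object","properties":{"translation":{"type":"array"},"rot":{"type":"array"},"gripper":{"type":"array"},"force":{"type":"number"}},"required":["translation","rot","gripper"]}

```bash
mkdir -p pics; cat > h.py <<'E'
import numpy as np, cv2
from plant import bot, viewer, models
def grab(n,fn=None):
    p=viewer.grab_frame(n)
    if fn: cv2.imwrite('pics/'+fn,p['image'])
    return p
def proj(p,X):
    return cv2.projectPoints(np.float64(X).reshape(-1,3),np.float64(p['rvec']),np.float64(p['tvec']),np.float64(p['camera_matrix']),None)[0].reshape(-1,2)
def ray(p,uv,z):
    R=cv2.Rodrigues(np.float64(p['rvec']))[0];K=np.float64(p['camera_matrix'])
    c=-R.T@np.float64(p['tvec']).ravel();d=R.T@np.linalg.inv(K)@np.array([*uv,1.])
    return c+d*(z-c[2])/d[2]
E
python3 - <<'E'
from h import *
print(bot.get_state())
a=grab('top');b=grab('side')
cv2.imwrite('pics/both.png',cv2.resize(np.hstack([a['image'],b['image']]),(800,300)))
cv2.imwrite('pics/top.png',a['image']);cv2.imwrite('pics/side.png',b['image'])
for n,p in(('top',a),('side',b)):
    print(n,np.round(p['camera_matrix'],0).tolist(),np.round(ray(p,(256,192),85)))
    for l in ['strongbox','padlock','cheeks','staple','dial_grip','body_face','shackle_bend','padlock_dial','sample_jar','vial']:
        for r in models.recognise(p,l)[:4]: print(n,l,np.round(r['point']),round(r['confidence'],2),np.round(proj(p,r['point'])[0]))
E
```

```text
{'clock': 0.0, 'joint_pos': array([ 7.43455743e+01,  2.02635737e+01,  9.36273960e+01, -1.45851949e-03,
        6.61888838e+01, -1.39432349e-01]), 'joint_vel': array([ 0.0012726 , -0.02813597,  0.00014873, -0.00922859, -0.08377852,
       -0.0563077 ]), 'tau': array([ 1.64335353e-03, -5.93871152e+01, -3.34199202e+01,  6.97653182e-02,
        2.37889151e-02, -1.28923016e-04]), 'tcp_pos': array([167.07795312, 601.74676986, 213.86440023]), 'orientation': array([1.79998861e+02, 7.98564888e-02, 7.44855956e+01]), 'ft_force': array([ 0.991817  , -0.37197683,  0.97538122]), 'torque': array([ 0.00238715,  0.06989738, -0.02969305]), 'width': 91.69172355693031}
top [[360.0, 0.0, 256.0], [0.0, 360.0, 194.0], [0.0, 0.0, 1.0]] [535. -57.  85.]
top strongbox [614. -40.  90.] 0.88 [250. 165.]
top padlock [376. -64.  28.] 0.9 [259. 246.]
top padlock [372. 119.  30.] 0.78 [198. 248.]
top padlock [545. -29. 112.] 0.75 [246. 188.]
top padlock [528. 179.  30.] 0.69 [178. 197.]
top cheeks [617. -38.  90.] 0.69 [249. 164.]
top staple [619. -40.  90.] 0.84 [250. 163.]
top dial_grip [375. -58.  27.] 0.8 [257.
[... 1311 characters left out ...]
p [368. 113.  21.] 0.88 [204. 204.]
side dial_grip [368. -75.  28.] 0.83 [225. 238.]
side body_face [536. -43. 111.] 0.96 [275. 193.]
side body_face [369. -76.  26.] 0.95 [225. 239.]
side body_face [364. 110.  27.] 0.66 [203. 204.]
side shackle_bend [585. -45.  99.] 0.64 [290. 192.]
side shackle_bend [ 375. -106.   10.] 0.64 [232. 249.]
side shackle_bend [538. 293.  41.] 0.63 [234. 161.]
side padlock_dial [ 385. -428.   14.] 0.66 [290. 338.]
side padlock_dial [521. 170.  40.] 0.61 [242. 179.]
side padlock_dial [366. -66.  44.] 0.58 [223. 232.]
side padlock_dial [538. -39. 129.] 0.55 [274. 186.]
side sample_jar [ 629. -127.  123.] 0.54 [318. 196.]
side vial [ 530. -330.   41.] 0.8 [325. 277.]
```

View pics/top.png

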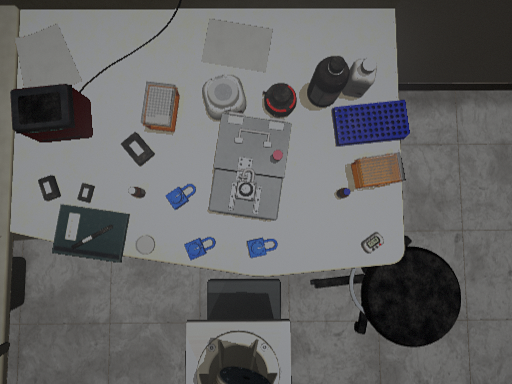

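View pics/side.png

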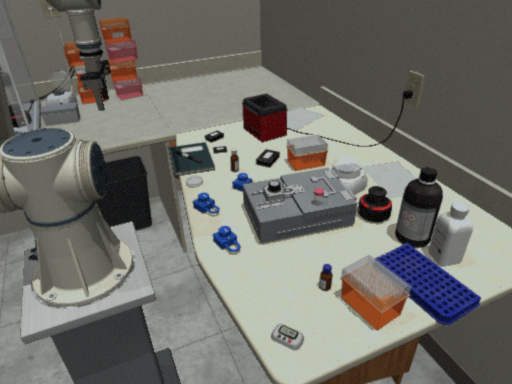

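The top view shows four padlock shapes. Three are blue, on the bench at top (181,196), (200,247) and (262,246). The fourth, at top (246,188) and side (275,190), is steel with a black dial and lies on the grey box's deck, so it is the one meant. I'll confirm it in one enlarged crop.

```bash
python3 - <<'E'
import cv2,numpy as np
a=cv2.imread('pics/top.png')[105:225,200:300];b=cv2.imread('pics/side.png')[160:245,235:365]
A=cv2.resize(a,(500,600),interpolation=cv2.INTER_CUBIC)
A2=cv2.resize(cv2.imread('pics/top.png')[160:220,225:275],(300,360),interpolation=cv2.INTER_CUBIC)
B=cv2.resize(b,(300,196),interpolation=cv2.INTER_CUBIC)
c=np.zeros((600,800,3),np.uint8);c[:,:500]=A;c[:360,500:]=A2;c[370:566,500:]=B
cv2.imwrite('pics/crop1.png',c)
E
```

```text
(no output)
```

View pics/crop1.png

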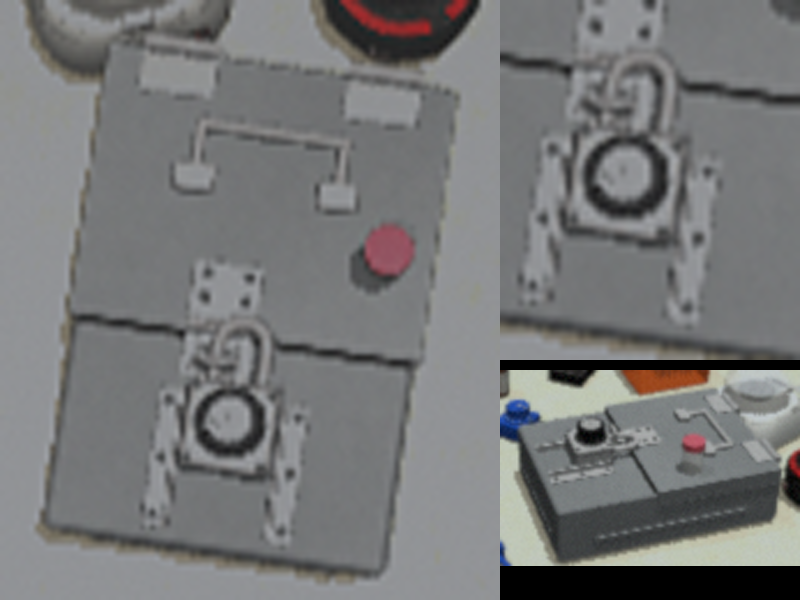

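The crop confirms it: the steel padlock with the black dial sits between the cheeks, its toe leg through the staple on the left. The jar is at right front of the lid. Next I fit the box pose.

```bash
cat >> h.py <<'E'
from scipy.optimize import least_squares
def box(P,pt):
    x,y,t=P;c,s=np.cos(t),np.sin(t);pt=np.atleast_2d(pt).astype(float)
    return np.c_[x+c*pt[:,0]-s*pt[:,1],y+s*pt[:,0]+c*pt[:,1],pt[:,2]]
E
python3 - <<'E'
from h import *
a=grab('top');b=grab('side')
pts=[[145,100,90],[145,-100,90],[-145,100,85],[-145,-100,85]]
uv=np.array([[110,38],[458,93],[43,528],[380,575]])/5+[200,105]-.4
f=lambda P:(proj(a,box(P,pts))-uv).ravel()
r=least_squares(f,[620,-40,-.1]);P=r.x
print(P,np.degrees(P[2]),r.fun.round(1))
# dial top: centre of disc in crop (229,421) of x5 ; and crop B
print('dial top ray',ray(a,(229/5+199.6,421/5+104.6),133))
print('box cheeks,staple',box(P,[[-95,0,85],[-38,14,99]]))
out=[]
for p,(r0,r1,c0,c1),k in((a,(155,215,215,275),7),(b,(165,225,245,345),7)):
    im=cv2.resize(p['image'][r0:r1,c0:c1],None,fx=k,fy=k,interpolation=cv2.INTER_CUBIC)
    q=lambda X:[tuple(int(v) for v in u) for u in (proj(p,X)-[c0,r0]+.4)*k]
    for z0,z1,poly in((85,85,[[-145,-100],[-20,-100],[-20,100],[-145,100]]),(94,94,[[-135,28],[-55,28]]),(94,94,[[-135,-28],[-55,-28]])):
        X=box(P,[[*v,z0] for v in poly]); cv2.polylines(im,[np.array(q(X))],len(poly)>2,(0,0,255),1)
    t=np.linspace(0,6.28,40)
    d=box(P,[[-75,0,133]])[0]; cv2.polylines(im,[np.array(q(np.c_[d[0]+17*np.cos(t),d[1]+17*np.sin(t),0*t+133]))],True,(0,255,0),1)
    X=box(P,[[-38,4.5,85],[-38,4.5,111],[-38,23.5,111],[-38,23.5,85]]); cv2.polylines(im,[np.array(q(X))],False,(255,255,0),1)
    out.append(im)
w=max(o.shape[1] for o in out);c=np.vstack([np.pad(o,((0,0),(0,w-o.shape[1]),(0,0))) for o in out])
cv2.imwrite('pics/c2.png',cv2.resize(c,None,fx=600/c.shape[0],fy=600/c.shape[0]))
E
```

```text
[ 6.11209576e+02 -3.78310555e+01 -1.54913203e-01] -8.87587271786084 [ 1.1 -0.  -0.9 -1.1 -0.8  0.2  0.6  0.9]
dial top ray [540.26932979 -27.30649126 133.        ]
box cheeks,staple [[517.34720756 -23.17309301  85.        ]
 [575.82474918 -18.13552154  99.        ]]
```

View pics/c2.png

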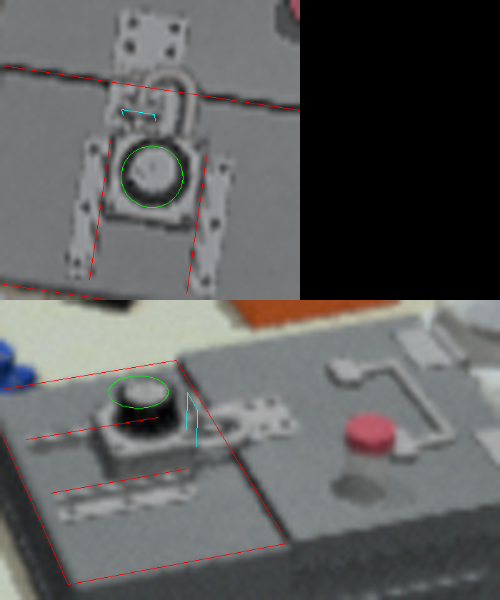

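```bash
cat >> h.py <<'E'
from scipy.spatial.transform import Rotation as Ro
def rel(pos,yaw,st=None):
    st=st or bot.get_state()
    R=Ro.from_euler('xyz',st['orientation'],degrees=True);T=Ro.from_euler('xyz',[180,0,yaw],degrees=True)
    return R.inv().apply(np.array(pos)-st['tcp_pos']).round(1),(R.inv()*T).as_rotvec().round(4)
E
python3 - <<'E'
from h import *
print(rel([539.5,-26.7,180],81.1))
E
```

```text
(array([-506.4,  527. ,   34.6]), array([-0.000e+00,  1.000e-04, -1.155e-01]))
```

Call:
carry_out --translation '[[-506,527,10],[-506,527,10],[-506,527,10],[-506,527,10],[-506,527,10],[-506,527,10],[-506,527,10],[-506,527,10]]' --rot '[[0,0,-0.1155],[0,0,-0.1155],[0,0,-0.1155],[0,0,-0.1155],[0,0,-0.1155],[0,0,-0.1155],[0,0,-0.1155],[0,0,-0.1155]]' --gripper '[70,70,70,70,70,70,70,70]' --force 15

```text
clock: 1.87
tcp_pos: [337.7, 313.8, 210.2]
orientation: [180.0, -0.0, 81.1]
ft_force: [0.8, 0.5, 0.6]
width: 69.9
```

```bash
python3 - <<'E'
from h import *
s=bot.get_state();print(s['clock'],s['tcp_pos'],s['orientation'],s['joint_pos'],rel([539.5,-26.7,180],81.1))
E
```

```text
1.8667 [337.68445197 313.7915743  210.24717628] [ 1.79972427e+02 -3.15432429e-02  8.11286903e+01] [ 4.27147427e+01  5.65157259e+00  1.13190698e+02 -2.29050739e-03
  6.11158820e+01 -3.84128343e+01] (array([-305.3,  251.9,   30.2]), array([ 0.0005, -0.0006,  0.0005]))
```

Call:
carry_out --translation '[[-305,252,20],[-305,252,20],[-305,252,20],[-305,252,20],[-305,252,20],[-305,252,20],[-305,252,20],[-305,252,20]]' --rot '[[0,0,0],[0,0,0],[0,0,0],[0,0,0],[0,0,0],[0,0,0],[0,0,0],[0,0,0]]' --gripper '[70,70,70,70,70,70,70,70]'

```text
clock: 2.53
tcp_pos: [507.7, 27.0, 193.4]
orientation: [180.0, -0.0, 81.1]
ft_force: [1.1, 1.0, -0.4]
width: 70.0
```

```bash
python3 - <<'E'
from h import *
s=bot.get_state();print(s['clock'],s['tcp_pos'],s['orientation'],s['joint_pos'],rel([539.5,-26.7,150],81.1))
E
```

```text
2.5333 [507.71634794  27.03900999 193.38291792] [ 1.79958292e+02 -1.51759848e-02  8.10841358e+01] [ 2.87495939e+00  1.11553386e+01  1.08955816e+02  7.32447637e-03
  5.98449165e+01 -7.82128479e+01] (array([-48.2,  39.7,  43.4]), array([ 0.0007, -0.0003, -0.0003]))
```

Call:
carry_out --translation '[[-48,40,43],[-48,40,43],[-48,40,43],[-48,40,43],[-48,40,43],[-48,40,43]]' --rot '[[0,0,0],[0,0,0],[0,0,0],[0,0,0],[0,0,0],[0,0,0]]' --gripper '[70,70,70,70,70,70]'

```text
clock: 3.03
tcp_pos: [539.0, -23.6, 151.0]
orientation: [180.0, -0.0, 81.1]
ft_force: [0.8, 0.0, -0.5]
width: 69.8
```

```bash
python3 - <<'E'
from h import *
s=bot.get_state();print(s['clock'],s['tcp_pos'],s['orientation'],s['joint_pos'],rel([539.5,-26.7,119.5],81.1))
a=grab('top');b=grab('side')
A=cv2.resize(a['image'][155:215,215:275],(400,400),interpolation=cv2.INTER_CUBIC)
B=cv2.resize(b['image'][145:225,240:320],(400,400),interpolation=cv2.INTER_CUBIC)
cv2.imwrite('pics/c3.png',np.hstack([A,B]))
E
```

```text
3.0333 [538.9514087  -23.57934099 150.98306674] [ 1.79954156e+02 -1.89446114e-02  8.11454616e+01] [-2.67368770e+00  1.68092927e+01  1.07577456e+02  1.68513883e-02
  5.55656354e+01 -8.38286647e+01] (array([-3. ,  1. , 31.5]), array([ 0.0008, -0.0003,  0.0008]))
```

View pics/c3.png

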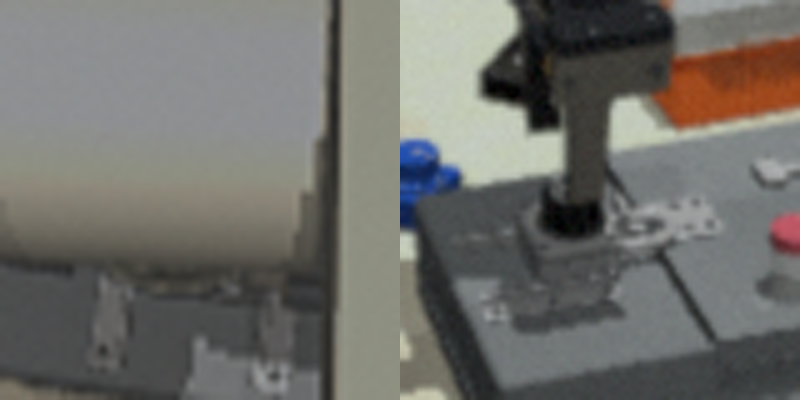

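The side crop (its right half) shows the fingers straddling the black dial, near finger in line with it. The arm hides the padlock in the top view. Descending and gripping the dial.

Call:
carry_out --translation '[[0,0,10],[0,0,20],[0,0,31],[0,0,31],[0,0,31],[0,0,31],[0,0,31]]' --rot '[[0,0,0],[0,0,0],[0,0,0],[0,0,0],[0,0,0],[0,0,0],[0,0,0]]' --gripper '[70,70,70,70,70,70,60]'

```text
clock: 3.72
tcp_pos: [539.2, -24.5, 119.3]
orientation: [180.0, -0.0, 81.1]
ft_force: [0.3, -0.6, -0.2]
width: 65.3
```

Call:
carry_out --translation '[[0,0,0],[0,0,0],[0,0,0],[0,0,0],[0,0,0],[0,0,0],[0,0,0],[0,0,0]]' --rot '[[0,0,0],[0,0,0],[0,0,0],[0,0,0],[0,0,0],[0,0,0],[0,0,0],[0,0,0]]' --gripper '[30,30,30,30,30,30,30,30]' --force 15

```text
clock: 4.38
tcp_pos: [539.2, -25.1, 119.4]
orientation: [180.0, 0.0, 81.1]
ft_force: [-1.5, -5.7, 2.1]
width: 33.2
```

```bash
python3 - <<'E'
from h import *
s=bot.get_state();print(s['clock'],s['tcp_pos'],s['orientation'],s['joint_pos'],s['torque'],s['ft_force'],s['width'])
E
```

```text
4.3833 [539.19838052 -25.05525558 119.42524837] [1.79966476e+02 4.56453914e-02 8.11090725e+01] [-2.78711070e+00  1.92415302e+01  1.08940530e+02 -6.22992674e-02
  5.17894759e+01 -8.38576734e+01] [-1.00990986  0.02620221 -0.03499684] [-1.54855888 -5.72492561  2.05567332] 33.175063249213814
```

Call:
carry_out --translation '[[-1.5,0,0],[-1.5,0,0],[-1.5,0,0],[-1.5,0,0],[-1.5,0,0],[-1.5,0,0]]' --rot '[[0,0,0],[0,0,0],[0,0,0.1],[0,0,0.2],[0,0,0.3],[0,0,0.4]]' --gripper '[30,30,30,30,30,30]'

```text
clock: 4.88
tcp_pos: [539.0, -25.5, 119.4]
orientation: [180.0, -0.0, 57.9]
ft_force: [0.1, 1.8, 2.2]
width: 33.5
```

```bash
cat > st.py <<'E'
from h import *
s=bot.get_state();print(s['clock'],s['tcp_pos'].round(2),s['orientation'].round(1),s['joint_pos'][5].round(1),s['torque'].round(3),s['ft_force'].round(1),s['width'])
E
python3 st.py
```

```text
4.8833 [539.01 -25.54 119.4 ] [180.   -0.   57.9] -60.8 [ 0.383 -0.213  0.018] [0.1 1.8 2.2] 33.49477239580904
```

Call:
carry_out --translation '[[0,0,0],[0,0,0],[0,0,0],[0,0,0]]' --rot '[[0,0,0.1],[0,0,0.2],[0,0,0.3],[0,0,0.3]]' --gripper '[30,30,30,30]'

```text
clock: 5.22
tcp_pos: [539.2, -25.4, 119.4]
orientation: [-180.0, -0.1, 40.7]
ft_force: [1.3, 1.3, 2.3]
width: 33.4
```

```bash
python3 st.py
```

```text
5.2167 [539.2  -25.45 119.37] [-1.80e+02 -1.00e-01  4.07e+01] -43.7 [ 0.314 -0.206 -0.02 ] [1.3 1.3 2.3] 33.431095737472106
```

Call:
carry_out --translation '[[0,0,0],[0,0,0]]' --rot '[[0,0,0.1],[0,0,0.1]]' --gripper '[30,30]'

```text
clock: 5.38
tcp_pos: [539.3, -25.5, 119.4]
orientation: [180.0, -0.1, 35.2]
ft_force: [1.7, 3.0, 1.9]
width: 33.7
```

```bash
python3 st.py
```

```text
5.3833 [539.29 -25.53 119.39] [ 1.80e+02 -1.00e-01  3.52e+01] -38.1 [ 0.515 -0.424  0.045] [1.7 3.  1.9] 33.65177130251847
```

Call:
carry_out --translation '[[0,0,0],[0,0,0]]' --rot '[[0,0,0.1],[0,0,0.1]]' --gripper '[30,30]'

```text
clock: 5.55
tcp_pos: [539.2, -25.6, 119.4]
orientation: [-180.0, -0.1, 29.6]
ft_force: [2.3, 2.8, 1.7]
width: 33.5
```

```bash
python3 st.py; python3 - <<'E'
from h import *
b=grab('side')
cv2.imwrite('pics/c4.png',cv2.resize(b['image'][160:220,250:330],(800,600),interpolation=cv2.INTER_CUBIC))
E
```

```text
5.55 [539.22 -25.57 119.37] [-1.80e+02 -1.00e-01  2.96e+01] -32.5 [ 0.531 -0.346  0.042] [2.3 2.8 1.7] 33.46152552276304
```

Call:
carry_out --translation '[[0,0,0],[0,0,0]]' --rot '[[0,0,0.1],[0,0,0.1]]' --gripper '[30,30]'

```text
clock: 5.77
tcp_pos: [538.9, -25.7, 119.4]
orientation: [-180.0, -0.0, 23.9]
ft_force: [1.2, 2.2, 3.7]
width: 33.3
```

```bash
python3 st.py
```

```text
5.7667 [538.92 -25.72 119.36] [-180.    -0.    23.9] -26.8 [ 0.46  -0.224 -0.026] [1.2 2.2 3.7] 33.34478887740813
```

Call:
carry_out --translation '[[0,0,0],[0,0,0]]' --rot '[[0,0,0.1],[0,0,0.1]]' --gripper '[30,30]'

```text
clock: 5.93
tcp_pos: [538.8, -25.8, 119.3]
orientation: [-180.0, -0.0, 18.2]
ft_force: [0.8, 3.3, 4.5]
width: 33.3
```

```bash
python3 st.py
```

```text
5.9333 [538.82 -25.84 119.35] [-180.    -0.    18.2] -21.1 [ 0.488 -0.218 -0.02 ] [0.8 3.3 4.5] 33.349750797385695
```

Call:
carry_out --translation '[[0,0,0],[0,0,0]]' --rot '[[0,0,0.1],[0,0,0.1]]' --gripper '[30,30]'

```text
clock: 6.1
tcp_pos: [538.8, -25.9, 119.3]
orientation: [-180.0, -0.0, 12.5]
ft_force: [0.9, 3.4, 4.4]
width: 33.3
```

```bash
python3 st.py
```

```text
6.1 [538.81 -25.91 119.33] [-180.    -0.    12.5] -15.4 [ 0.494 -0.244 -0.012] [0.9 3.4 4.4] 33.28151114979731
```

View pics/c4.png

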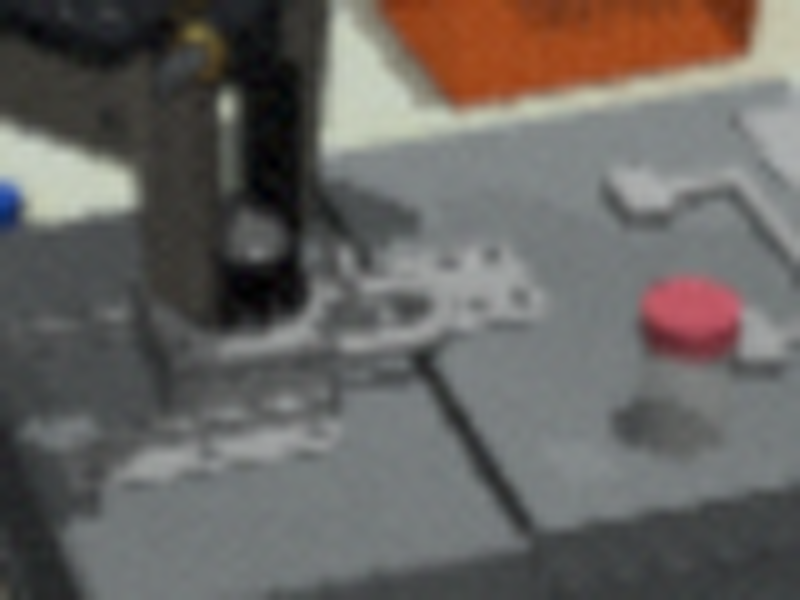

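The side crop shows the dial between the fingers and the shackle bend at crop (430,310). It will move about 3 px when it springs out, so I compare frames from step to step.

```bash
cat > st2.py <<'E'
from h import *
import os,glob
s=bot.get_state();print(s['clock'],s['tcp_pos'].round(1),s['orientation'].round(1)[2],s['torque'].round(3),s['ft_force'].round(1),round(s['width'],2))
b=grab('side')['image'][160:220,250:330]
L=sorted(glob.glob('pics/s_*.png'))
if L:
    for l in (L[0],L[-1]):
        d=cv2.absdiff(cv2.GaussianBlur(b,(3,3),0),cv2.GaussianBlur(cv2.imread(l),(3,3),0))[22:38,34:50].astype(float)
        print('diff',l,d.mean().round(1),d.max())
cv2.imwrite('pics/s_%06.2f.png'%s['clock'],b)
E
cat > x.py <<'E'
import cv2
cv2.imwrite('pics/s_005.55.png',cv2.resize(cv2.imread('pics/c4.png'),(80,60),interpolation=cv2.INTER_AREA))
E
python3 x.py; python3 st2.py
```

```text
6.1 [538.8 -25.9 119.3] 12.5 [ 0.494 -0.244 -0.012] [0.9 3.4 4.4] 33.28
diff pics/s_005.55.png 10.5 53.0
diff pics/s_005.55.png 10.5 53.0
```

Call:
carry_out --translation '[[0,0,0],[0,0,0]]' --rot '[[0,0,0.1],[0,0,0.1]]' --gripper '[30,30]'

```text
clock: 6.32
tcp_pos: [539.1, -25.9, 119.4]
orientation: [180.0, -0.0, 6.7]
ft_force: [1.4, 3.2, 4.8]
width: 33.3
```

```bash
python3 st2.py
```

```text
6.3167 [539.1 -25.9 119.4] 6.7 [ 0.488 -0.472  0.078] [1.4 3.2 4.8] 33.27
diff pics/s_005.55.png 14.3 58.0
diff pics/s_006.10.png 4.5 48.0
```

Call:
carry_out --translation '[[0,0,0],[0,0,0]]' --rot '[[0,0,0.1],[0,0,0.1]]' --gripper '[30,30]'

```text
clock: 6.53
tcp_pos: [539.4, -25.9, 119.4]
orientation: [-180.0, -0.1, 1.0]
ft_force: [4.7, 2.8, 3.7]
width: 33.2
```

```bash
python3 st2.py
```

```text
6.5333 [539.4 -25.9 119.4] 1.0 [ 0.629 -0.752  0.029] [4.7 2.8 3.7] 33.18
diff pics/s_005.55.png 15.5 63.0
diff pics/s_006.32.png 3.9 35.0
```

```bash
python3 - <<'E'
import cv2,glob,numpy as np
I=[cv2.imread('pics/side.png')[160:220,250:330]]+[cv2.imread(l) for l in sorted(glob.glob('pics/s_*.png'))]
I=[I[0],I[1],I[2],I[4]]
I=[cv2.resize(i[5:50,10:65],(400,300),interpolation=cv2.INTER_CUBIC) for i in I]
cv2.imwrite('pics/c5.png',np.vstack([np.hstack(I[:2]),np.hstack(I[2:])]))
E
```

```text
(no output)
```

View pics/c5.png

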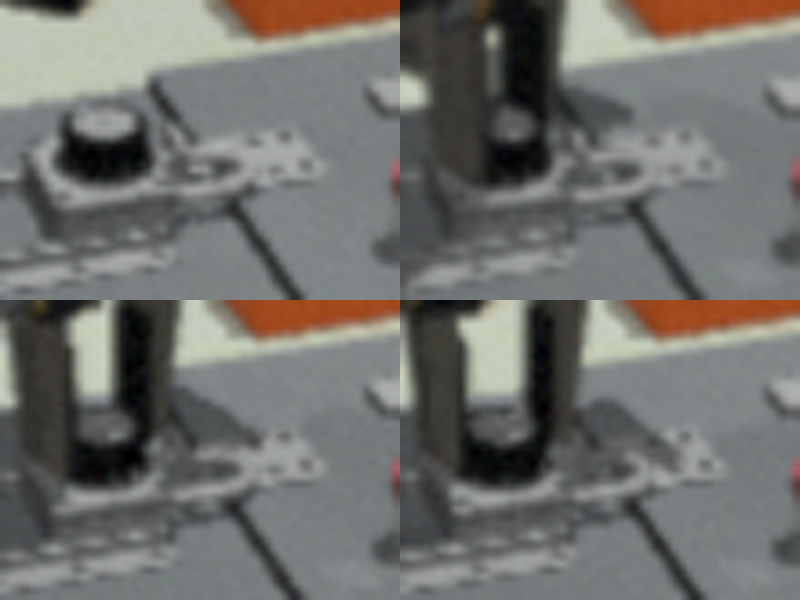

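Call:
carry_out --translation '[[0,0,0],[0,0,0]]' --rot '[[0,0,0.1],[0,0,0.1]]' --gripper '[30,30]'

```text
clock: 6.75
tcp_pos: [539.6, -25.9, 119.4]
orientation: [-180.0, -0.1, -4.8]
ft_force: [4.1, 4.4, 1.6]
width: 33.5
```

```bash
python3 st2.py
```

```text
6.75 [539.6 -25.9 119.4] -4.8 [ 0.579 -0.818 -0.068] [4.1 4.4 1.6] 33.47
diff pics/s_005.55.png 17.5 64.0
diff pics/s_006.53.png 5.4 33.0
```

Call:
carry_out --translation '[[0,0,0],[0,0,0]]' --rot '[[0,0,0.1],[0,0,0.1]]' --gripper '[30,30]'

```text
clock: 6.97
tcp_pos: [539.8, -25.9, 119.5]
orientation: [-180.0, -0.1, -10.5]
ft_force: [4.6, 3.9, 2.7]
width: 33.6
```

```bash
python3 st2.py
```

```text
6.9667 [539.8 -25.9 119.5] -10.5 [ 0.627 -0.857 -0.011] [4.6 3.9 2.7] 33.65
diff pics/s_005.55.png 19.6 64.0
diff pics/s_006.75.png 7.3 39.0
```

Call:
carry_out --translation '[[0,0,0],[0,0,0]]' --rot '[[0,0,0.1],[0,0,0.1]]' --gripper '[30,30]'

```text
clock: 7.18
tcp_pos: [539.6, -25.6, 119.5]
orientation: [-179.9, -0.1, -16.3]
ft_force: [2.9, 7.0, 5.5]
width: 33.4
```

```bash
python3 st2.py
```

```text
7.1833 [539.6 -25.6 119.5] -16.3 [ 1.194 -0.497 -0.146] [2.9 7.  5.5] 33.35
diff pics/s_005.55.png 24.1 66.0
diff pics/s_006.97.png 9.7 39.0
```

```bash
python3 - <<'E'
import cv2,glob,numpy as np
L=sorted(glob.glob('pics/s_*.png'));print(L)
I=[cv2.imread(l) for l in L[-4:]]
I=[cv2.resize(i[5:50,10:65],(400,300),interpolation=cv2.INTER_CUBIC) for i in I]
cv2.imwrite('pics/c6.png',np.vstack([np.hstack(I[:2]),np.hstack(I[2:])]))
E
```

```text
['pics/s_005.55.png', 'pics/s_006.10.png', 'pics/s_006.32.png', 'pics/s_006.53.png', 'pics/s_006.75.png', 'pics/s_006.97.png', 'pics/s_007.18.png']
```

View pics/c6.png

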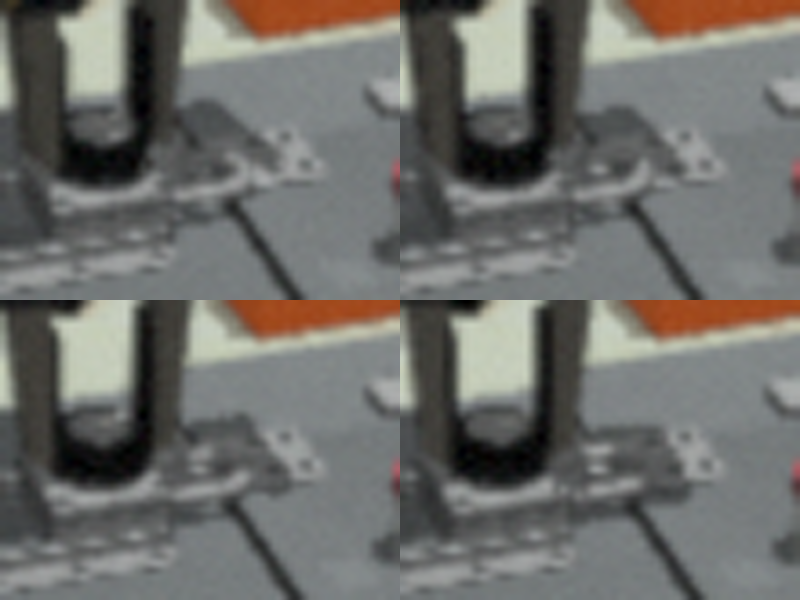

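Call:
carry_out --translation '[[0,0,0],[0,0,0],[0,0,0]]' --rot '[[0,0,0.0],[0,0,0.0],[0,0,0]]' --gripper '[30,30,30]'

```text
clock: 7.48
tcp_pos: [539.4, -25.4, 119.6]
orientation: [-179.9, -0.1, -15.9]
ft_force: [2.7, 6.6, 5.5]
width: 33.5
```

```bash
python3 st2.py
```

```text
7.4833 [539.4 -25.4 119.6] -15.9 [ 1.091 -0.438 -0.17 ] [2.7 6.6 5.5] 33.54
diff pics/s_005.55.png 24.0 67.0
diff pics/s_007.18.png 1.7 11.0
```

Call:
carry_out --translation '[[0,0,0],[0,0,0]]' --rot '[[0,0,0.08],[0,0,0.08]]' --gripper '[30,30]'

```text
clock: 7.7
tcp_pos: [539.7, -25.6, 119.6]
orientation: [-179.9, -0.1, -20.8]
ft_force: [3.6, 5.2, 3.9]
width: 33.4
```

```bash
python3 st2.py
```

```text
7.7 [539.7 -25.6 119.6] -20.8 [ 0.926 -0.66  -0.033] [3.6 5.2 3.9] 33.44
diff pics/s_005.55.png 29.1 71.0
diff pics/s_007.48.png 8.8 49.0
```

Call:
carry_out --translation '[[0,0,0],[0,0,0]]' --rot '[[0,0,0.08],[0,0,0.08]]' --gripper '[30,30]'

```text
clock: 7.92
tcp_pos: [539.9, -25.7, 119.6]
orientation: [-179.9, -0.1, -25.3]
ft_force: [4.6, 5.2, 4.6]
width: 33.5
```

```bash
python3 st2.py
```

```text
7.9167 [539.9 -25.7 119.6] -25.3 [ 0.794 -0.845  0.006] [4.6 5.2 4.6] 33.54
diff pics/s_005.55.png 29.1 70.0
diff pics/s_007.70.png 4.6 30.0
```

Call:
carry_out --translation '[[0,0,0],[0,0,0]]' --rot '[[0,0,0.08],[0,0,0.08]]' --gripper '[30,30]'

```text
clock: 8.13
tcp_pos: [540.1, -25.8, 119.6]
orientation: [-179.9, -0.1, -29.9]
ft_force: [5.6, 4.1, 2.3]
width: 33.4
```

```bash
python3 st2.py
```

```text
8.1333 [540.1 -25.8 119.6] -29.9 [ 0.769 -0.933  0.076] [5.6 4.1 2.3] 33.39
diff pics/s_005.55.png 28.5 68.0
diff pics/s_007.92.png 3.9 27.0
```

Call:
carry_out --translation '[[0,0,0],[0,0,0]]' --rot '[[0,0,0.08],[0,0,0.08]]' --gripper '[30,30]'

```text
clock: 8.35
tcp_pos: [540.2, -25.9, 119.6]
orientation: [-179.9, -0.1, -34.5]
ft_force: [5.9, 4.4, 2.8]
width: 33.5
```

```bash
python3 st2.py;  python3 - <<'E'
from h import *
L=['pics/s_007.18.png']; import glob; L=sorted(glob.glob('pics/s_*.png'))
I=[cv2.imread(L[-4]),cv2.imread(L[-1])]
I=[cv2.resize(i[10:45,25:60],(400,400),interpolation=cv2.INTER_CUBIC) for i in I]
I=[cv2.convertScaleAbs(i,alpha=1.6) for i in I]
cv2.imwrite('pics/c7.png',np.hstack(I))
E
```

```text
8.35 [540.2 -25.9 119.6] -34.5 [ 0.732 -0.9   -0.003] [5.9 4.4 2.8] 33.45
diff pics/s_005.55.png 26.6 66.0
diff pics/s_008.13.png 4.2 32.0
```

View pics/c7.png

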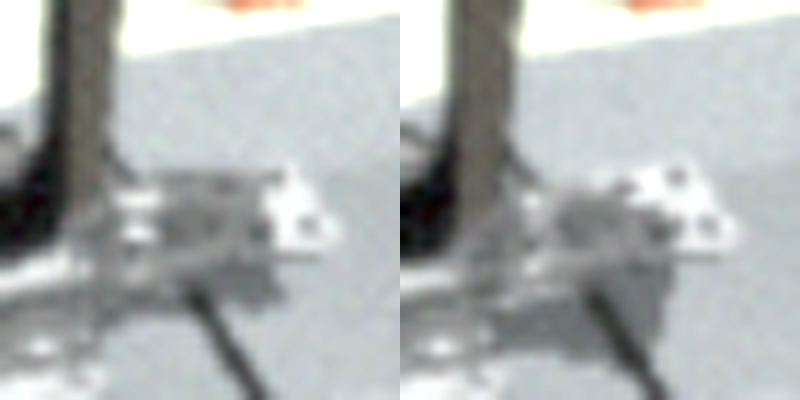

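The shackle now lies in the gripper's shadow, so this crop can't settle it. The torque showed an assisting pull at about 1.7 rad of turn, which suggests the snap to 0. I'll release the dial, back off and look.

Call:
carry_out --translation '[[0,0,0],[0,0,0],[0,0,0],[0,0,-20],[0,0,-40],[0,0,-60]]' --rot '[[0,0,0],[0,0,0],[0,0,0],[0,0,0],[0,0,0],[0,0,0]]' --gripper '[60,60,60,60,60,60]'

```text
clock: 8.9
tcp_pos: [537.5, -26.2, 179.1]
orientation: [179.9, 0.1, -34.5]
ft_force: [0.1, 0.3, -1.0]
width: 60.1
```

```bash
python3 st.py; python3 - <<'E'
from h import *
print(rel([390,60,220],-34.5))
E
```

```text
8.9 [537.52 -26.23 179.08] [ 1.799e+02  1.000e-01 -3.450e+01] 31.6 [-0.03   0.108 -0.   ] [ 0.1  0.3 -1. ] 60.05718118989763
(array([-170.5,   12.6,  -40.5]), array([0.0019, 0.0022, 0.    ]))
```

Call:
carry_out --translation '[[-40,3,-10],[-80,6,-20],[-120,9,-40],[-170,13,-40],[-170,13,-40],[-170,13,-40],[-170,13,-40],[-170,13,-40]]' --rot '[[0,0,0.12],[0,0,0.24],[0,0,0.36],[0,0,0.48],[0,0,0.6],[0,0,0.72],[0,0,0.84],[0,0,0.96]]' --gripper '[75,75,75,75,75,75,75,75]'

```text
clock: 9.57
tcp_pos: [390.5, 59.8, 219.0]
orientation: [180.0, -0.0, -89.8]
ft_force: [0.3, 0.2, -0.7]
width: 74.9
```

```bash
python3 st.py; python3 - <<'E'
from h import *
a=grab('top');b=grab('side')
cv2.imwrite('pics/top2.png',a['image']);cv2.imwrite('pics/side2.png',b['image'])
s0=cv2.imread('pics/side.png');t0=cv2.imread('pics/top.png')
f=lambda i,r,c,h,w:cv2.resize(i[r:r+h,c:c+w],(400,300),interpolation=cv2.INTER_CUBIC)
cv2.imwrite('pics/c8.png',np.vstack([np.hstack([f(t0,162,225,36,48),f(a['image'],162,225,36,48)]),np.hstack([f(s0,168,258,36,48),f(b['image'],168,258,36,48)])]))
P=[611.2,-37.8,-.1549]
for n,p in(('top',a),('side',b)):
    for l in ['shackle_bend','dial_grip','padlock','padlock_shackle']:
        for r in models.recognise(p,l)[:4]:
            if r['point'][2]>80: print(n,l,np.round(r['point']),round(r['confidence'],2))
E
```

```text
9.5667 [390.52  59.84 219.02] [180.   -0.  -89.8] 98.3 [-0.025  0.185 -0.084] [ 0.3  0.2 -0.7] 74.93196627586867
top shackle_bend [617. -37.  89.] 0.63
top shackle_bend [592. -40. 102.] 0.44
top dial_grip [539. -28. 118.] 0.59
top padlock [537. -32. 111.] 0.76
top padlock_shackle [588. -38. 104.] 0.53
side shackle_bend [585. -48. 101.] 0.48
side dial_grip [538. -43. 110.] 0.92
side padlock [537. -44. 111.] 0.78
```

View pics/c8.png

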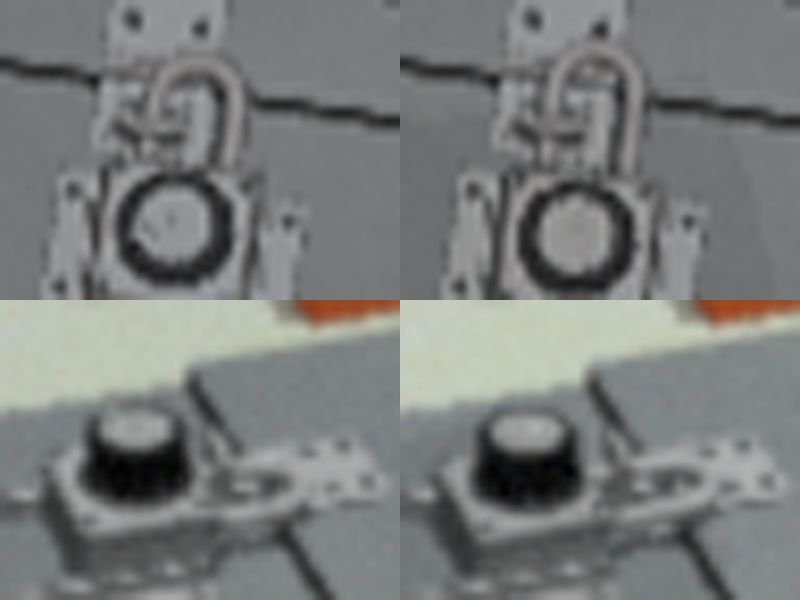

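The new frames show it open. In the top view the bend moved from crop row 52 to 38 while the body went back about 10 rows, so the shackle is out about 8 mm. The dial was released and the spring centres it. Next: grip the body across y, above the cheeks.

```bash
python3 - <<'E'
from h import *
print(rel([535.5,-25.9,160],-98.9))
E
```

```text
(array([  86.8, -143.4,   59.1]), array([ 2.000e-04, -1.000e-04,  1.629e-01]))
```

Call:
carry_out --translation '[[20,-35,0],[40,-70,10],[60,-105,20],[87,-143,30],[87,-143,45],[87,-143,59],[87,-143,59],[87,-143,59]]' --rot '[[0,0,0.08],[0,0,0.163],[0,0,0.163],[0,0,0.163],[0,0,0.163],[0,0,0.163],[0,0,0.163],[0,0,0.163]]' --gripper '[72,72,72,72,72,72,72,72]'

```text
clock: 10.73
tcp_pos: [534.3, -26.2, 159.5]
orientation: [179.9, -0.0, -99.0]
ft_force: [-0.8, 0.6, 0.7]
width: 72.1
```

```bash
python3 st.py; python3 - <<'E'
from h import *
print(rel([535.5,-25.9,97],-98.9))
E
```

```text
10.7333 [534.27 -26.18 159.5 ] [179.9  -0.  -99. ] 96.0 [ 0.056  0.164 -0.026] [-0.8  0.6  0.7] 72.1443750731088
(array([-0.5, -1.3, 62.5]), array([ 0.0024, -0.0003, -0.001 ]))
```

Call:
carry_out --translation '[[0,-0.5,20],[0,-0.5,40],[0,-0.5,52],[0,-0.5,58],[0,-0.5,62],[0,-0.5,62],[0,-0.5,62],[0,-0.5,62]]' --rot '[[0,0,0],[0,0,0],[0,0,0],[0,0,0],[0,0,0],[0,0,0],[0,0,0],[0,0,0]]' --gripper '[72,72,72,72,72,72,72,72]' --force 8

```text
clock: 11.4
tcp_pos: [536.3, -26.2, 99.2]
orientation: [-179.9, 0.0, -99.0]
ft_force: [-1.4, 0.3, 0.7]
width: 72.1
```

Call:
carry_out --translation '[[0,0,0],[0,0,0],[0,0,0],[0,0,0],[0,0,0],[0,0,0]]' --rot '[[0,0,0],[0,0,0],[0,0,0],[0,0,0],[0,0,0],[0,0,0]]' --gripper '[46,46,46,46,46,46]' --force 8

```text
clock: 11.9
tcp_pos: [535.6, -26.4, 98.5]
orientation: [-180.0, -0.0, -99.0]
ft_force: [-1.4, -1.8, 5.9]
width: 51.8
```

```bash
python3 st.py
```

```text
11.9 [535.64 -26.45  98.5 ] [-180.   -0.  -99.] 96.0 [-0.453  0.471  0.076] [-1.4 -1.8  5.9] 51.79168778380236
```

Call:
carry_out --translation '[[0,0,-1.5],[0,0,-1.5],[0,0,-1.5],[0,5,-1.5],[0,10,-1.5],[0,15,-1.5],[0,20,-1.5],[0,20,-1.5]]' --rot '[[0,0,0],[0,0,0],[0,0,0],[0,0,0],[0,0,0],[0,0,0],[0,0,0],[0,0,0]]' --gripper '[46,46,46,46,46,46,46,46]' --force 30

```text
clock: 12.57
tcp_pos: [514.2, -22.9, 99.5]
orientation: [179.9, -0.0, -99.0]
ft_force: [-0.4, 0.5, -4.2]
width: 51.8
```

```bash
python3 st.py
```

```text
12.5667 [514.2  -22.88  99.51] [179.9  -0.  -99. ] 96.3 [-0.012  0.238  0.055] [-0.4  0.5 -4.2] 51.84041422428918
```

Call:
carry_out --translation '[[0,2,0],[0,4,0],[0,6,0],[0,7,0],[0,7,0]]' --rot '[[0,0,0],[0,0,0],[0,0,0],[0,0,0],[0,0,0]]' --gripper '[46,46,46,46,46]'

```text
clock: 12.98
tcp_pos: [508.9, -22.0, 99.8]
orientation: [-180.0, 0.0, -99.0]
ft_force: [-0.1, -1.3, -3.8]
width: 52.0
```

```bash
python3 st.py
```

```text
12.9833 [508.87 -22.    99.76] [-180.    0.  -99.] 96.3 [-0.013  0.107 -0.026] [-0.1 -1.3 -3.8] 51.95608000929031
```

Call:
carry_out --translation '[[0,1.5,0],[0,3,0],[0,4,0],[0,4,0]]' --rot '[[0,0,0],[0,0,0],[0,0,0],[0,0,0]]' --gripper '[46,46,46,46]'

```text
clock: 13.32
tcp_pos: [504.9, -21.4, 99.8]
orientation: [-180.0, 0.0, -99.0]
ft_force: [0.8, -1.0, -3.3]
width: 51.9
```

Call:
carry_out --translation '[[0,1.5,0],[0,3,0],[0,4,0],[0,4,0]]' --rot '[[0,0,0],[0,0,0],[0,0,0],[0,0,0]]' --gripper '[46,46,46,46]'

```text
clock: 13.65
tcp_pos: [500.9, -20.7, 99.8]
orientation: [-180.0, -0.0, -99.0]
ft_force: [2.1, -0.5, -4.0]
width: 51.8
```

Call:
carry_out --translation '[[0,1,0],[0,2,0],[0,2,0]]' --rot '[[0,0,0],[0,0,0],[0,0,0]]' --gripper '[46,46,46]'

```text
clock: 13.9
tcp_pos: [499.3, -20.5, 99.8]
orientation: [-179.9, 0.0, -99.0]
ft_force: [2.4, 0.1, -3.8]
width: 51.5
```

Call:
carry_out --translation '[[0,1,0],[0,2,0],[0,2,0]]' --rot '[[0,0,0],[0,0,0],[0,0,0]]' --gripper '[46,46,46]'

```text
clock: 14.15
tcp_pos: [499.1, -20.3, 100.3]
orientation: [-179.8, 0.0, -99.0]
ft_force: [8.2, -1.7, -6.7]
width: 52.1
```

Call:
carry_out --translation '[[0,1,0],[0,2,0],[0,2,0]]' --rot '[[0,0,0],[0,0,0],[0,0,0]]' --gripper '[46,46,46]'

```text
clock: 14.4
tcp_pos: [498.9, -20.1, 100.8]
orientation: [-179.6, 0.0, -99.0]
ft_force: [13.0, -1.8, -7.8]
width: 51.7
```

Call:
carry_out --translation '[[0,1,0],[0,1,0],[0,1,0]]' --rot '[[0,0,0],[0,0,0],[0,0,0]]' --gripper '[46,46,46]'

```text
clock: 14.65
tcp_pos: [498.8, -20.0, 101.0]
orientation: [-179.5, 0.0, -99.0]
ft_force: [14.7, -2.0, -7.0]
width: 51.6
```

Contact started near x=500 and the force rose firmly at x≈499.2, 37 mm back as predicted. So the shackle is at its stop, pulled with 15 N at most. Moving forward to bring the staple into the gap.

Call:
carry_out --translation '[[0,-5,0],[0,-11,0],[0,-17,0],[0,-24,0],[0,-31,0],[0,-37,0],[0,-40,0],[0,-40,0]]' --rot '[[0,0,0],[0,0,0],[0,0,0],[0,0,0],[0,0,0],[0,0,0],[0,0,0],[0,0,0]]' --gripper '[46,46,46,46,46,46,46,46]'

```text
clock: 15.32
tcp_pos: [534.3, -26.0, 99.6]
orientation: [-180.0, 0.0, -99.0]
ft_force: [0.5, 0.1, -3.2]
width: 51.9
```

```bash
python3 st.py;python3 - <<'E'
from h import *
print(rel([541.7,-27.0,99.5],-98.9))
E
```

```text
15.3167 [534.32 -26.04  99.6 ] [-180.    0.  -99.] 96.0 [ 0.004  0.168 -0.019] [ 0.5  0.1 -3.2] 51.948201336948785
(array([-0.2, -7.4,  0.1]), array([-0.0002,  0.    , -0.0015]))
```

Call:
carry_out --translation '[[0,-4,0],[0,-7.4,0],[0,-7.4,0],[0,-7.4,0],[0,-7.4,0]]' --rot '[[0,0,0],[0,0,0],[0,0,0],[0,0,0],[0,0,0]]' --gripper '[46,46,46,46,46]'

```text
clock: 15.73
tcp_pos: [540.7, -27.1, 99.7]
orientation: [180.0, -0.0, -99.0]
ft_force: [0.5, 0.5, -3.4]
width: 51.7
```

Call:
carry_out --translation '[[0,0,-2],[0,0,-4],[0,0,-6],[0,0,-8],[0,0,-8]]' --rot '[[0,0,0],[0,0,0],[0,0,0],[0,0,0],[0,0,0]]' --gripper '[46,46,46,46,46]'

```text
clock: 16.15
tcp_pos: [541.2, -27.1, 108.3]
orientation: [-180.0, 0.0, -99.0]
ft_force: [0.4, -0.4, -3.2]
width: 52.0
```

No resistance after 8 mm of lift, more than the 6 mm of slack, so the staple is in the gap. Continuing up.

Call:
carry_out --translation '[[0,0,-6],[0,0,-12],[0,0,-20],[0,0,-20]]' --rot '[[0,0,0],[0,0,0],[0,0,0],[0,0,0]]' --gripper '[46,46,46,46]'

```text
clock: 16.48
tcp_pos: [542.0, -27.1, 129.6]
orientation: [-179.8, 0.0, -99.0]
ft_force: [-0.3, 0.3, -3.1]
width: 51.5
```

Call:
carry_out --translation '[[0,0,-15],[0,0,-30],[0,0,-45],[0,0,-60],[0,0,-70],[0,0,-70],[0,0,-70],[0,0,-70]]' --rot '[[0,0,0],[0,0,0],[0,0,0],[0,0,0],[0,0,0],[0,0,0],[0,0,0],[0,0,0]]' --gripper '[46,46,46,46,46,46,46,46]'

```text
clock: 17.15
tcp_pos: [540.3, -27.0, 196.9]
orientation: [179.9, -0.0, -99.0]
ft_force: [-0.1, -0.3, -3.5]
width: 51.8
```

```bash
python3 st.py;python3 - <<'E'
from h import *
a=grab('top');b=grab('side')
f=lambda i,r,c,h,w:cv2.resize(i[r:r+h,c:c+w],(400,400),interpolation=cv2.INTER_CUBIC)
cv2.imwrite('pics/c9.png',np.hstack([cv2.resize(b['image'][100:250,180:380],(400,300)).copy() if 0 else f(b['image'],120,220,110,110),f(b['image'],140,255,56,56)]))
for l in ('padlock','sample_jar','vial','timer','petri'):
    for p in(a,b):
        for r in models.recognise(p,l)[:2]: print(l,r['point'],round(r['confidence'],2))
E
```

```text
17.15 [540.34 -27.03 196.91] [179.9  -0.  -99. ] 96.0 [-0.033  0.198 -0.037] [-0.1 -0.3 -3.5] 51.76408320366854
padlock [525.0, 177.6, 29.0] 0.68
padlock [701.4, -27.2, 89.0] 0.61
padlock [369.4, 107.0, 27.9] 0.75
padlock [371.9, -75.7, 23.9] 0.64
sample_jar [538.7, 292.7, 58.0] 0.24
sample_jar [628.7, -128.2, 124.0] 0.72
sample_jar [537.8, 290.5, 43.6] 0.27
vial [529.8, -333.0, 37.1] 0.77
timer [383.8, -410.5, 18.5] 0.71
timer [534.8, -314.6, 42.0] 0.36
timer [381.8, -421.6, 16.4] 0.78
petri [384.9, 281.2, 14.1] 0.69
petri [382.0, 272.1, 17.0] 0.68
```

View pics/c9.png

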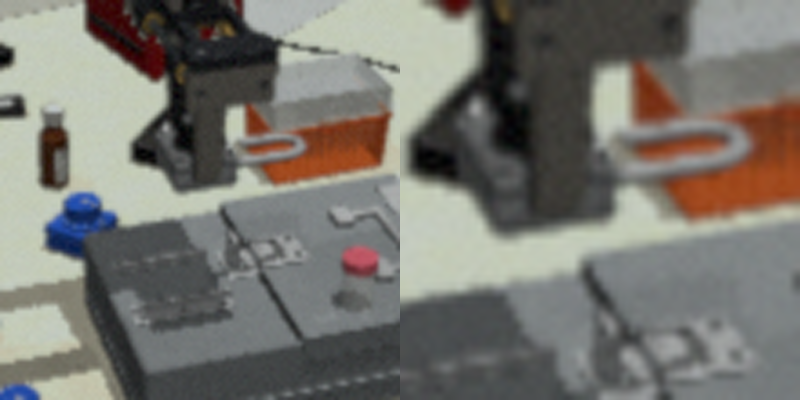

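The padlock is held level above the deck, shackle drawn out at left-crop (270,148), and the staple stands empty at (235,245). The jar is in place and the wrist carries 3.5 N, the padlock's weight. Handing in.

```bash
python3 st.py;python3 -c "
from h import *
print(bot.close_job())"
```

```text
17.75 [540.86 -27.04 197.66] [180.  -0. -99.] 96.0 [ 0.019  0.22  -0.039] [-0.3  1.1 -3.6] 51.78783264437853
the job is handed in; nothing more can be done
None
```

The padlock is open, off the staple and held in the gripper about 10 cm above the deck, dial up. I handed the job in at 17.75 s of the 54 s allowed.

- **Dial:** I turned it about 2 rad clockwise, until the torque feel and then the camera showed the shackle sprung out about 8 mm. The images were too coarse to read the white pointer. That it points straight at the shackle is inferred from the spring-out and the lock's centring. I may also have turned up to about 0.13 rad past 0 before letting go.
- **Pull:** I gripped the body and drew it back 37 mm, the distance expected for a fully open shackle. The force rose to about 15 N at the stop before I eased off.
- **Unhook and lift:** I moved forward until the staple stood in the gap, then lifted straight up without resistance.
- **Last checks:** The grip is 51.8 mm wide on the 52 mm body and level, and the wrist carries 3.6 N, matching the padlock's weight. The side view shows the shackle extended and the staple empty. The jar, timer, vial (630 mm, −330 mm region) and dish were found about where I first saw them or where the picture shows them. I did not check the tall vial separately.
- **What disagreed:** While I gripped the body, a fingertip briefly met about 6 N upward, probably from a guard cheek, and I raised the arm 1.5 mm. In the final check the network did not find the held padlock, and its hits were the blue look-alikes and part of the box, so I relied on the picture.

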